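# Seat the filter wheel on its keyed hub and hold it pressed home

### The arm

A 6-joint arm with a two-finger parallel gripper is mounted at the origin on the work surface. World frame = base frame: x ahead of the robot, y to its left, z up, the work surface at z = 0. Lengths are in mm, angles in rad, forces in N, time in s.
With the tool pointing down it reaches from about 300 to 775 mm from the base axis. Payload 14.6 kg.
Tool frame: the origin (TCP) lies at the very end of the fingers, on their centre line; the grasp point (between the pads) lies 19 mm behind it (manip.grip_point_offset is the distance from the TCP to the grasp point, in mm); z points along the fingers, y is the line along which they close (so a half turn about z gives the same grasp; the last joint's range is limited). The gripper opens to 94 mm and grips with 3 to 60 N. Pads are 16 mm wide; open, the fingers measure 119 mm over their backs; the gripper's body (75 mm by 177 mm) begins 78 mm behind the grasp point.
Start: joints at [1.184, 0.3, 1.521, -0, 1.321, -0.067], TCP at [172.904, 522.105, 205.446] pointing down, gripper open.
Joint ranges: [-3.03, 3.03], [-0.79, 2.21], [0.23, 2.52], [-1.04, 4.18], [0, 3.07], [-2.55, 2.55]. Speed limits (rad/s): [2.22, 2.22, 2.57, 3.14, 3.14, 3.14].

### API

Orientations are given as [roll, pitch, yaw] about the fixed x, y, z axes, in that order (R = Rz(yaw) Ry(pitch) Rx(roll)).
In Python, from cell import telemetry, eyes, manip gives the robot as it stands.
- The arm moves only by the tool play_rows, never from a script. Its arguments are lists of equal length, an entry for each row: "translation": the shift along the world's x, y, z in m, a list of three; "yaw": the turn about the world's z in rad. A call has 1 to 12 rows; each row is the pose to reach, as a shift and turn from the pose commanded when the call began; what a row does not reach only later rows make up. A row lasts 1/8 s, in which the tool goes at most 62.5 mm and 10.7 degrees, less where a joint would pass 70% of its speed; a pose out of reach is approached as far as the arm can. A call with a gripper value outside its range is refused whole. "hand" is the opening, from 0 (shut) to 1 (fully open), set as the call begins (left out, the last holds). The fingers move at their own pace and stop on an object; "force" is the grip in N (left out, the last holds). Time passes only in rows, so rows that repeat a pose let the fingers close. It gives the time, the measured TCP pose, the force, the opening and the grip force at its end, in the units of the state.
- telemetry.read_state(): the state, without advancing time (a new reading comes with each control period).
- eyes.camera(name): name is "side" or "top"; returns a dict with "pixels" (480x640x3 uint8, red, green, blue), "fx", "fy", "cx", "cy" (pixels), "cam_to_world" (4x4, takes a point from camera to world coordinates). Camera axes: x right, y up, looking along -z (the intrinsics and any distortion apply to the point x, -y, -z); pixel columns grow to the right and rows downward; lengths in mm; the calibration is good to about 2 mm. A picture is of the moment at which its call begins. There is no depth.
- manip.sign_off(): hands the job in; it is judged then, once.
The state is a dict: "clock": time; "joints": joint angles; "qd": joint speeds; "effort": joint torques, N m; "eef_pos": TCP position; "eef_rot": TCP orientation; "wrist_force": force on the tool from outside, world axes, zero at the start; "moment": the same for the moment, N m; "finger_gap": finger opening in mm; "finger_force": force on a finger pad.
Only numpy, scipy, OpenCV 4.12 (cv2) and the standard library are available. Lean on these libraries where they do the work, as an engineer would, in place of code of your own. Each camera call takes 0.05 s, during which the arm holds its last target. There are 200 camera calls.

### The job

Pick up the emission filter wheel with the coloured glasses by its knob, keeping the fingers off the glass, and lower its keyed shaft into the hub of the open filter unit. Turn it until the key slips into the keyway, then push it down against the spring until the disc sits fully home on the hub. Finish still gripping the knob and pushing it home, so that I can tighten the grub screw; leave everything else where it is.

Things in the scene. Friction and masses are not known exactly. Their poses are not given: they have to be found in the camera images.
- wheel: The filter wheel to fit: a black disc 104 mm across, 6 mm thick, with six coloured glass filters, 220 g, standing level on a grey stand. Origin: centre of the disc's underside; z up along the axis. A knob stands above the disc, a keyed shaft below it. A red line on the disc and on the knob's top points along its +x, right above the key.
- knob (a point): Middle of the wheel's knurled aluminium knob, on the axis 27 mm above the disc's underside: the place to grip. The knob is a cylinder 31 mm in diameter from 8 to 46 mm above the disc's underside (36 mm across at its foot, from 6 to 8 mm). Axes as the wheel's.
- shaft_tip (a point): Lower end of the wheel's steel shaft, 36 mm below the disc's underside. The shaft is 20 mm in diameter, its last 6 mm tapering to 12 mm. Axes as the wheel's.
- key_end (a point): Lower end of the key, a round-ended steel bar 6 mm wide that stands 4 mm out of the shaft on the wheel's own +x side, from the disc down to 20 mm below its underside (the 16 mm of shaft below it are plain). This point lies 12 mm from the axis. Axes as the wheel's.
- wheel_filters: The six glass filters of that wheel, 25 mm across, centred 34 mm from its axis and flush with the disc (inner edges 21.5 mm from the axis). Fixed in the wheel; same origin and axes as the wheel. Fingers must stay off them.
- spare: A second wheel of the same shape and size whose six places hold dark blanks, on the other grey stand. Leave it. Same origin as the wheel's.
- stand_a: Grey plastic ring that carries the filter wheel: 68 mm across, 40 mm high, fixed to the table, with an upright 34 mm hole in which shaft and key hang freely. Origin: centre of its underside.
- housing: The open filter unit, a dark metal tub fixed to the table, 150 x 140 mm outside, walls 6 mm thick, rim 56 mm above the table. An aluminium hub 55 mm across stands upright in its middle; the 56 mm square motor, 58 mm high, is on its +x side and ends 152 mm from the hub's axis. Origin: on the hub's axis at table height; +x points to the motor, z up.
- hub_mouth (a point): Centre of the hub's face, 46 mm above the table, where the disc's underside rests when home; axes as the housing's, not turning with the hub. Bore 23 mm in diameter. Its keyway, 9 mm wide, reaching 16.5 mm from the axis, runs down the whole bore on the housing's +x side, turned by an unknown 0 to 0.6 rad either way; a red line on the face marks it. The motor holds the hub against 0.7 N m.
- ejector_top (a point): Rest position of the spring ejector in the bore, 31 mm below the hub's face. The shaft meets it 5 mm before the wheel is home; it pushes up with 4 N, rising to 12 N at home, and lifts the wheel if let go. Before that an aligned wheel drops freely; with its key out of line it stops with the key on the hub's face, the disc 20 mm above home.
- dropper: Amber bottle, 32 mm across, 75 mm high. Origin: centre of its underside. Bystander.
- objective: Microscope objective standing upright, 33 mm across, 56 mm high. Origin: centre of its underside. Bystander.
- driver: Screwdriver with a red handle, 150 mm long, lying on the table. Bystander.
- screw_dish: Blue dish, 80 x 60 mm, 22 mm high, holding the cover screws. Origin: centre of its underside. Bystander.
- cover: The unit's dark cover plate, 150 x 140 x 4 mm with a port ring 9 mm high, lying on the table. Bystander.
- slide_box: Green and white slide box, 87 x 102 mm, 34 mm high. Bystander.
Things that resemble listed ones, but are neither listed nor needed, are in the scene too. What is shaped like the wheel but pink is not meant.

How it is judged (in metres and radians):
On the way, in this order (a step that is already met when the one before it is completed fails the run):
1. the coloured filter wheel has been lifted off its stand in the fingers (height (world z) of wheel above 0.08 m and contact force between the fingers and wheel above 2 N and contact force between wheel and stand_a below 0.2 N), for 0.1 s.
2. its key has slipped into the keyway and the disc is down on the hub (horizontal distance between wheel and hub_mouth below 0.003 m and z of wheel in the frame of hub_mouth below 0.002 m and contact force between the fingers and wheel above 2 N), for 0.2 s.
At the end, for the whole second after the job is handed in: The program ends holding: the fingers still grip the wheel (over 3 N) and press it on the hub and its spring with more than 6 N, its disc within 2 mm of the hub's face, its axis within 3 mm of the hub's and upright within 0.06 rad, at rest (horizontal distance between wheel and hub_mouth below 0.003 m and z of wheel in the frame of hub_mouth between -0.004 and 0.002 m and angle between wheel's own z axis and vertical below 0.06 rad and contact force between the fingers and wheel above 3 N and contact force between wheel and housing above 6 N and linear speed of wheel below 0.02 m/s); the arm keeps its last pose, push and grip.
It fails at once if the fingers press on the glass filters (over 1 N) (contact force between the fingers and wheel_filters above 1 N).
It fails at once if something else on the table is moved by more than 20 mm (distance of any of spare, dropper, objective, driver, screw_dish, cover, slide_box from where it was at the start of the episode above 0.02 m).
It also fails if it takes over 54 s, if anything falls off the work surface, if the arm or the gripper's body presses on something with over 40 N, if the wrist force passes 120 N, or if a joint passes its speed limit or range.

## Working session

There is one attempt and no reset: what is moved stays moved. The work goes in short steps, Python scripts to look and compute and a tool call to move; the robot and the scene stay as the last step left them, time stands still between calls to the robot, and variables do not carry over. Pictures are saved under pics/ and viewed, at most 10 in all, crops included, and the job is handed in when it is done.

Besides the shell and the picture viewer there is one more tool, called as name([rows], argument=value, ...), one row to a line, values as JSON. play_rows: Moves the arm, as the interface text tells. Its arguments: {"type":"object","properties":{"translation":{"type":"array","items":{"type":"array","items":{"type":"number"}}},"yaw":{"type":"array","items":{"type":"number"}},"hand":{"type":"number"},"force":{"type":"number"}},"required":["translation","yaw"]}

```bash
mkdir -p pics && cat > h.py <<'E'
import numpy as np, cv2
from cell import telemetry, eyes, manip
def ray(c,u,v):
    M=np.array(c["cam_to_world"]); 
    d=M[:3,:3]@np.array([(u-c["cx"])/c["fx"],-(v-c["cy"])/c["fy"],-1.0]); return M[:3,3],d
def onz(c,u,v,z):
    o,d=ray(c,u,v); return o+d*(z-o[2])/d[2]
def proj(c,p):
    M=np.array(c["cam_to_world"]); q=M[:3,:3].T@(np.array(p)-M[:3,3])
    return c["cx"]+c["fx"]*q[0]/-q[2], c["cy"]-c["fy"]*q[1]/-q[2]
def save(c,n,box=None,k=1):
    im=cv2.cvtColor(c["pixels"],cv2.COLOR_RGB2BGR)
    if box: x0,y0,x1,y1=box; im=im[y0:y1,x0:x1]
    cv2.imwrite("pics/"+n,cv2.resize(im,None,fx=k,fy=k,interpolation=cv2.INTER_CUBIC) if k!=1 else im)
E
python3 - <<'E'
from h import *
for n in("top","side"):
    c=eyes.camera(n); save(c,n+"0.png"); print(n,{k:c[k] for k in c if k!="pixels"})
E
```

```text
top {'fx': 475.3342243456729, 'fy': 475.3342243456729, 'cx': 319.11429808174637, 'cy': 239.17112447246686, 'cam_to_world': array([[-1.38145183e-02,  9.97972237e-01, -6.21335046e-02,
         4.58172757e+02],
       [-9.99874309e-01, -1.33039268e-02,  8.62388671e-03,
        -1.49831372e+01],
       [ 7.77977992e-03,  6.22448298e-02,  9.98030589e-01,
         1.57692785e+03],
       [ 0.00000000e+00,  0.00000000e+00,  0.00000000e+00,
         1.00000000e+00]])}
side {'fx': 585.1815030047737, 'fy': 585.1815030047737, 'cx': 326.27351593694453, 'cy': 238.44805333226998, 'cam_to_world': array([[ 8.74291695e-01,  3.57903835e-01, -3.27900710e-01,
         1.18059132e+02],
       [-4.85314063e-01,  6.31754776e-01, -6.04446990e-01,
        -8.91794879e+02],
       [-9.18105595e-03,  6.87597809e-01,  7.26033719e-01,
         1.06959574e+03],
       [ 0.00000000e+00,  0.00000000e+00,  0.00000000e+00,
         1.00000000e+00]])}
```

View pics/top0.png

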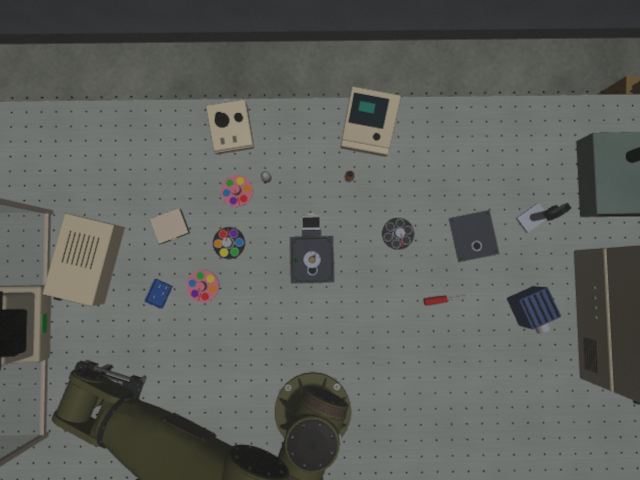

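View pics/side0.png

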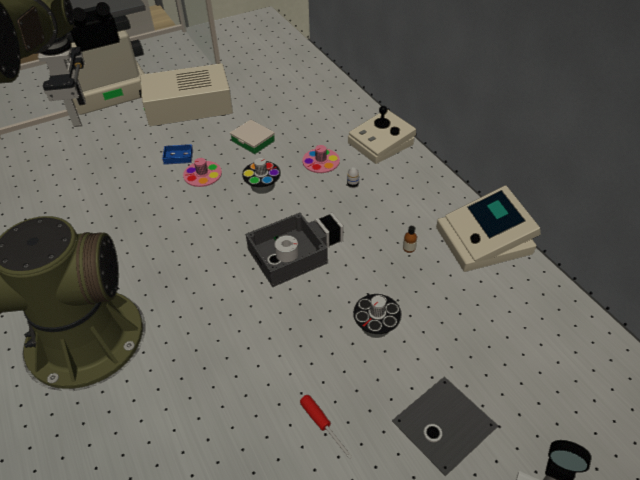

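Candidates in the top view: black disc with coloured glass at (229,242), pink discs at (237,190) and (203,286), and a black disc with dark blanks at (398,233), which is the spare. The one at (229,242) fits, being black with coloured glasses (side view: (261,173)). I'll confirm it in an enlarged crop together with the hub.

```bash
python3 - <<'E'
from h import *
t=eyes.camera("top"); s=eyes.camera("side")
def crop(c,u,v,r,S):
    im=cv2.cvtColor(c["pixels"],cv2.COLOR_RGB2BGR)[v-r:v+r,u-r:u+r]; return cv2.resize(im,(S,S),interpolation=cv2.INTER_CUBIC)
a=np.hstack([crop(t,229,242,20,400),crop(t,312,260,20,400)])
b=np.hstack([crop(s,261,172,24,400),crop(s,287,247,24,400)])
im=cv2.resize(np.vstack([a,b]),(600,600)); cv2.imwrite("pics/crop.png",im)
# wheel disc (top): dark/saturated blob
def centroid(m): 
    ys,xs=np.nonzero(m); return xs.mean(),ys.mean(),len(xs)
for n,c,(u,v),r in(("top",t,(229,242),24),("side",s,(261,173),27)):
    p=c["pixels"].astype(int); sub=p[v-r:v+r,u-r:u+r]
    mx=sub.max(2);mn=sub.min(2)
    m=((mx<70)|((mx-mn)>60)).astype(np.uint8)
    m=cv2.morphologyEx(m,cv2.MORPH_OPEN,np.ones((2,2)))
    cs,_=cv2.findContours(m,cv2.RETR_EXTERNAL,cv2.CHAIN_APPROX_NONE)
    k=cv2.convexHull(max(cs,key=cv2.contourArea)); e=cv2.fitEllipse(k)
    uu,vv=e[0][0]+u-r,e[0][1]+v-r
    print(n,"disc",uu,vv,e[1],onz(c,uu,vv,45)) 
    red=((sub[...,0]-np.maximum(sub[...,1],sub[...,2]))>50)
    print("red",[(int(x)+u-r,int(y)+v-r) for y,x in zip(*np.nonzero(red))][:60])
# hub
for n,c,(u,v),r in(("top",t,(312,260),12),("side",s,(287,245),16)):
    p=c["pixels"].astype(int); sub=p[v-r:v+r,u-r:u+r]
    m=(sub.min(2)>110).astype(np.uint8)
    cs,_=cv2.findContours(m,cv2.RETR_EXTERNAL,cv2.CHAIN_APPROX_NONE)
    k=cv2.convexHull(max(cs,key=cv2.contourArea)); e=cv2.fitEllipse(k)
    uu,vv=e[0][0]+u-r,e[0][1]+v-r
    print(n,"hub",uu,vv,e[1],onz(c,uu,vv,46))
    red=((sub[...,0]-np.maximum(sub[...,1],sub[...,2]))>25)
    ys,xs=np.nonzero(red); print("red",len(xs),[(x+u-r,y+v-r,sub[y,x].tolist()) for y,x in zip(ys,xs)][:20])
E
```

```text
top disc 226.1773338317871 245.58497619628906 (23.435932159423828, 29.061412811279297) [536.83481801 271.45218349  45.        ]
red [(227, 229), (228, 229), (222, 230), (223, 230), (227, 230), (228, 230), (221, 231), (222, 231), (223, 231), (224, 231), (225, 231), (228, 231), (220, 232), (221, 232), (222, 232), (223, 232), (224, 232), (225, 232), (219, 233), (220, 233), (221, 233), (222, 233), (223, 233), (224, 233), (225, 233), (226, 233), (219, 234), (220, 234), (221, 234), (222, 234), (223, 234), (224, 234), (225, 234), (226, 234), (219, 235), (220, 235), (221, 235), (222, 235), (223, 235), (224, 235), (225, 235), (226, 235), (220, 236), (221, 236), (222, 236), (223, 236), (224, 236), (225, 236), (221, 237), (222, 237), (223, 237), (224, 237), (218, 240), (216, 241), (217, 241), (218, 241), (219, 241), (215, 242), (216, 242), (217, 242)]
side disc 262.1705436706543 177.07886505126953 (31.571502685546875, 36.43607711791992) [541.22725252 244.13225489  45.        ]
red [(266, 163), (267, 163), (268, 163), (269, 163), (270, 163), (271, 163), (253, 164), (266, 164), (267, 164), (268, 
[... 519 characters left out ...]
), (272, 168), (268, 169), (269, 169), (270, 169)]
top hub 311.48252964019775 259.3967046737671 (15.386088371276855, 16.13723373413086) [488.60052494  -2.75203338  46.        ]
red 2 [(np.int64(315), np.int64(253), [136, 95, 99]), (np.int64(315), np.int64(254), [133, 98, 103])]
side hub 285.7558946609497 243.41119384765625 (16.263484954833984, 22.137086868286133) [488.07525119  -6.13549458  46.        ]
red 6 [(np.int64(293), np.int64(243), [139, 107, 99]), (np.int64(294), np.int64(243), [145, 83, 76]), (np.int64(295), np.int64(243), [146, 85, 78]), (np.int64(296), np.int64(243), [144, 100, 92]), (np.int64(297), np.int64(243), [133, 107, 99]), (np.int64(295), np.int64(244), [145, 119, 110])]
```

View pics/crop.png

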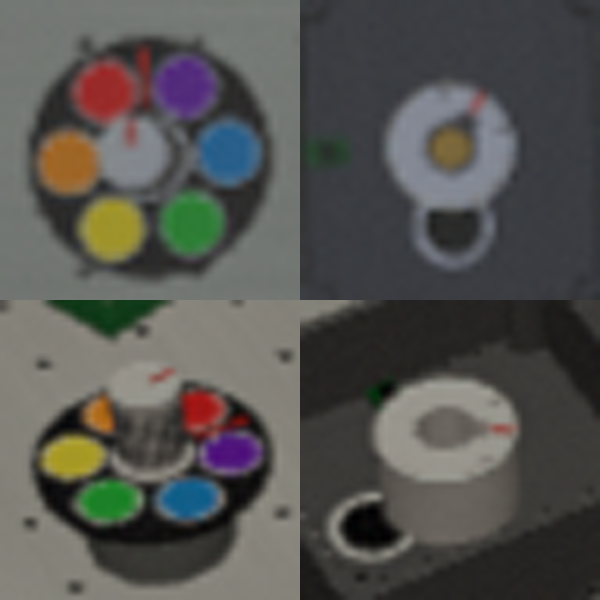

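The crop confirms it: a black disc with six coloured glasses, and the red line pointing up the image, slightly left (about +x). In the top crop the hub's red mark points up-right, roughly -0.5 rad from +x.

```bash
cat >> h.py <<'E'
def glasses(c,u,v,r,z):
    p=c["pixels"][v-r:v+r,u-r:u+r]; h=cv2.cvtColor(p,cv2.COLOR_RGB2HSV)
    m=((h[...,1]>120)&(h[...,2]>70)).astype(np.uint8)
    n,l,st,ce=cv2.connectedComponentsWithStats(m,connectivity=4)
    return [(st[i,4],onz(c,ce[i][0]+u-r,ce[i][1]+v-r,z)) for i in range(1,n) if st[i,4]>=15]
def wpts(c,mask_fn,u,v,r,z):
    p=c["pixels"].astype(int)[v-r:v+r,u-r:u+r]; w=mask_fn(p); ys,xs=np.nonzero(w>0)
    k=w[ys,xs]; return onz(c,(xs*k).sum()/k.sum()+u-r,(ys*k).sum()/k.sum()+v-r,z)
redw=lambda p: np.maximum(p[...,0]-np.maximum(p[...,1],p[...,2])-12,0)
E
python3 - <<'E'
from h import *
t=eyes.camera("top"); s=eyes.camera("side")
np.set_printoptions(precision=1,suppress=True)
g=glasses(t,229,242,20,46)
for a,q in g: print(a,q)
C=np.mean([q for a,q in g],0); print("wheel",C,[round(float(np.linalg.norm(q-C)),1) for a,q in g])
print("red disc top", wpts(t,redw,228,233,3,46))
for c,u,v,r in((t,226,242,6),(s,260,163,7)):
    p=c["pixels"].astype(int)[v-r:v+r,u-r:u+r]; print(p.min(2))
for c,u,v in((t,314,253),(s,295,243)):
    print("hub red",wpts(c,redw,u,v,5,46))
# motor and housing outline in top
p=t["pixels"].astype(int); m=(p.max(2)<75).astype(np.uint8)[205:300,280:345]
cs,_=cv2.findContours(m,cv2.RETR_EXTERNAL,cv2.CHAIN_APPROX_NONE)
for k in cs:
    if cv2.contourArea(k)>60:
        R=cv2.minAreaRect(k); print(R, onz(t,R[0][0]+280,R[0][1]+205,56))
print([proj(c,(489,-3,46)) for c in(t,s)], [proj(c,(*C[:2],86)) for c in(t,s)])
st=telemetry.read_state(); print(st["eef_rot"],st["joints"],st["finger_gap"],st["clock"])
E
```

```text
36 [577.4 249.1  46. ]
43 [574.7 282.7  46. ]
44 [547.9 229.8  46. ]
45 [544.5 298.   46. ]
38 [517.8 245.9  46. ]
43 [516.2 279.6  46. ]
wheel [546.4 264.2  46. ] [34.4, 33.8, 34.5, 33.9, 33.9, 34.0]
red disc top [577.8 271.1  46. ]
[[ 57  46  41  42  51  64  63  51  47  64  76  73]
 [ 74  68  62  65  88  99  79  82  86  75  79  96]
 [ 58  75  80  99 126 121  93 123 126 103  93  91]
 [ 71  57  76 115 132 116  84 121 131 123  96  79]
 [ 91  89 110 131 131 116  88 122 132 131 116  74]
 [ 55 100 133 131 131 127 111 126 132 131 125  97]
 [ 39  76 121 131 132 132 132 130 131 130 124 100]
 [ 40  70 116 131 132 131 132 130 130 130 123  96]
 [ 39  58 108 131 132 132 130 131 131 128 112  75]
 [ 47  67  96 116 127 132 130 130 128 117  89  66]
 [ 70  75  51  68 104 118 118 116 107  88  67  78]
 [ 76  66  54  62  72  87  89  83  72  81  79  87]]
[[123 123 122 123 122 123 123 124 122 123 121 121 123 124]
 [124 123 122 122 123 124 125 125 126 125 124 122 122 123]
 [125 123 122 125 129 137 142 140 141 135 125 119 121 123]
 [124 123 129 139 139 138 138 138 134 122  89  95 120 123]
 [124 128 138 139
[... 370 characters left out ...]
  76  75  67  56  41  31]
 [ 28  31  45  53  52  72  85  68  70  73  58  49  42  37]
 [ 46  38  46  44  44  66  73  56  67  70  53  56  51  44]
 [ 52  60  57  53  54  70  73  56  65  60  44  54  44  36]]
hub red [508.7 -15.5  46. ]
hub red [507.3 -16.1  46. ]
((31.5, 51.0), (52.0, 43.0), 90.0) [499.3  -3.   56. ]
((30.5, 16.5), (9.0, 15.0), 90.0) [610.1  -1.2  56. ]
[(np.float64(311.55799078648016), np.float64(259.27144523118443)), (np.float64(285.5217517547266), np.float64(242.43849142376484))] [(np.float64(226.0381904516262), np.float64(241.86618935970182)), (np.float64(259.41013782305), np.float64(160.35260114183012))]
[-3.1 -0.   2.8] [ 1.2  0.3  1.5  0.   1.3 -0.1] 94.38737495745481 0.3
```

Measured: the wheel axis is at (546.4, 264.2), with glass radii of 34 mm as specified and yaw of about 0.06. The hub is at about (488.5, -3.5), with its keyway at about -0.57. Moving above the wheel.

play_rows([
  [0.05, -0.035, 0],
  [0.1, -0.07, 0],
  [0.15, -0.105, 0],
  [0.2, -0.139, 0],
  [0.25, -0.173, 0],
  [0.3, -0.207, 0],
  [0.34, -0.235, 0],
  [0.3735, -0.2579, 0],
  [0.3735, -0.2579, 0],
  [0.3735, -0.2579, 0],
], yaw=[0, 0, 0, 0, 0, 0, 0, 0, 0, 0], hand=1, force=60)

```text
clock: 1.55
eef_pos: [546.0, 264.4, 205.2]
eef_rot: [-3.141, -0.0, 2.822]
wrist_force: [-0.4, 0.5, -0.3]
finger_gap: 93.7
finger_force: 0.0
```

play_rows([
  [0, 0, -0.04],
  [0, 0, -0.08],
  [0, 0, -0.12],
  [0, 0, -0.14],
  [0, 0, -0.151],
  [0, 0, -0.151],
  [0, 0, -0.151],
], yaw=[0, 0, 0, 0, 0, 0, 0])

```text
clock: 2.42
eef_pos: [546.7, 264.6, 55.6]
eef_rot: [3.141, 0.001, 2.822]
wrist_force: [0.7, 0.0, 0.6]
finger_gap: 93.6
finger_force: 0.0
```

play_rows([
  [0, 0, 0],
  [0, 0, 0],
  [0, 0, 0],
  [0, 0, 0],
  [0, 0, 0],
  [0, 0, 0],
  [0, 0, 0],
  [0, 0, 0],
], yaw=[0, 0, 0, 0, 0, 0, 0, 0], hand=0, force=50)

```text
clock: 3.42
eef_pos: [546.4, 264.2, 54.4]
eef_rot: [-3.141, -0.0, 2.822]
wrist_force: [-0.8, 1.1, 0.3]
finger_gap: 30.6
finger_force: 50.0
```

play_rows([
  [0, 0, 0.02],
  [0, 0, 0.05],
  [0, 0, 0.08],
  [0, 0, 0.08],
  [0, 0, 0.08],
  [0, 0, 0.08],
], yaw=[0, 0, 0, 0, 0, 0])

```text
clock: 4.18
eef_pos: [545.8, 264.0, 132.8]
eef_rot: [-3.14, -0.002, 2.822]
wrist_force: [0.4, 0.2, -2.0]
finger_gap: 30.4
finger_force: 50.0
```

play_rows([
  [-0.006, -0.027, 0],
  [-0.012, -0.055, 0],
  [-0.02, -0.09, 0],
  [-0.027, -0.125, 0],
  [-0.035, -0.16, 0],
  [-0.042, -0.195, 0],
  [-0.05, -0.23, 0],
  [-0.055, -0.255, 0],
  [-0.058, -0.2677, 0],
  [-0.058, -0.2677, 0],
  [-0.058, -0.2677, 0],
  [-0.058, -0.2677, 0],
], yaw=[-0.08, -0.16, -0.24, -0.32, -0.4, -0.48, -0.56, -0.63, -0.63, -0.63, -0.63, -0.63])

```text
clock: 5.68
eef_pos: [488.5, -2.8, 134.3]
eef_rot: [-3.141, -0.0, 2.193]
wrist_force: [0.1, -1.4, -2.5]
finger_gap: 30.5
finger_force: 50.0
```

```bash
python3 - <<'E'
from h import *
t=eyes.camera("top"); s=eyes.camera("side")
st=telemetry.read_state(); print(st["eef_pos"],st["eef_rot"],st["joints"])
print([proj(c,(488.5,-3.5,z)) for c in(t,s) for z in (46,126)])
save(s,"s1.png",(210,140,370,300),4)
E
```

```text
[488.45429531  -3.00339874 134.37602741] [-3.14153506e+00 -7.85552738e-05  2.19280447e+00] [-8.11604231e-02  2.38282904e-01  1.77455572e+00  2.50886496e-05
  1.12884876e+00 -7.03179297e-01]
[(np.float64(311.71535407510254), np.float64(259.42478336313735)), (np.float64(311.51194752482394), np.float64(258.90758282235504)), (np.float64(285.4269940108444), np.float64(242.646420582787)), (np.float64(283.3411508968293), np.float64(218.86804433570256))]
```

View pics/s1.png

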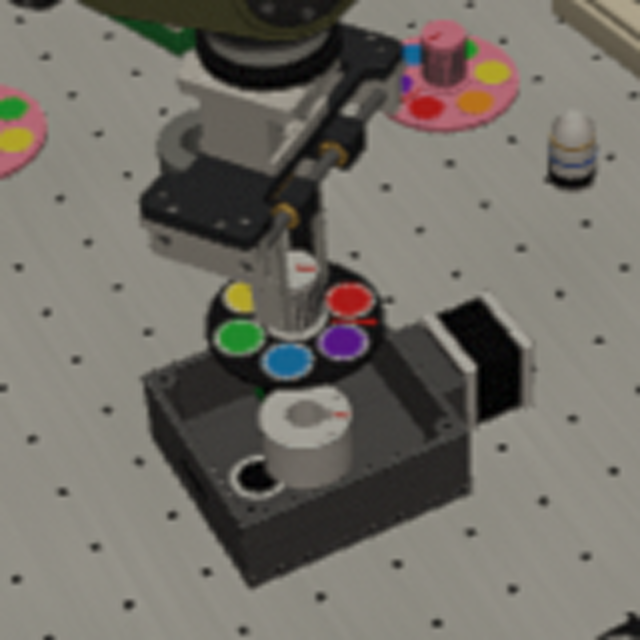

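The picture shows the wheel held level above the hub. The disc centre (284,221) and hub centre (286,244) carry the same small offset from their predicted pixels, so they are aligned, and both red lines point right. Lowering the shaft into the bore.

play_rows([
  [0, 0, -0.02],
  [0, 0, -0.035],
  [0, 0, -0.042],
  [0, 0, -0.046],
  [0, 0, -0.05],
  [0, 0, -0.05],
  [0, 0, -0.05],
], yaw=[0, 0, 0, 0, 0, 0, 0])

```text
clock: 6.65
eef_pos: [488.6, -3.5, 84.7]
eef_rot: [3.141, 0.0, 2.192]
wrist_force: [-0.1, 0.3, -2.3]
finger_gap: 30.1
finger_force: 50.0
```

play_rows([
  [0, 0, -0.002],
  [0, 0, -0.004],
  [0, 0, -0.006],
  [0, 0, -0.008],
  [0, 0, -0.008],
  [0, 0, -0.008],
], yaw=[0, 0, 0, 0, 0, 0])

```text
clock: 7.4
eef_pos: [488.4, -3.5, 76.5]
eef_rot: [3.142, 0.0, 2.192]
wrist_force: [-0.2, -0.9, -2.5]
finger_gap: 30.5
finger_force: 50.0
```

No contact force at 4 mm below the key's stopping height, so the key is already in the keyway. Continuing down.

play_rows([
  [0, 0, -0.002],
  [0, 0, -0.004],
  [0, 0, -0.006],
  [0, 0, -0.008],
  [0, 0, -0.0095],
  [0, 0, -0.0095],
  [0, 0, -0.0095],
], yaw=[0, 0, 0, 0, 0, 0, 0])

```text
clock: 8.28
eef_pos: [488.4, -3.5, 67.0]
eef_rot: [3.142, 0.0, 2.192]
wrist_force: [-0.5, -0.8, -2.3]
finger_gap: 30.4
finger_force: 50.0
```

play_rows([
  [0, 0, -0.0015],
  [0, 0, -0.003],
  [0, 0, -0.0045],
  [0, 0, -0.006],
  [0, 0, -0.006],
  [0, 0, -0.006],
], yaw=[0, 0, 0, 0, 0, 0])

```text
clock: 9.02
eef_pos: [488.6, -3.6, 61.4]
eef_rot: [3.141, 0.0, 2.192]
wrist_force: [-2.6, -0.1, 6.9]
finger_gap: 30.3
finger_force: 50.0
```

play_rows([
  [0, 0, -0.0005],
  [0, 0, -0.001],
  [0, 0, -0.0015],
  [0, 0, -0.002],
  [0, 0, -0.002],
  [0, 0, -0.002],
  [0, 0, -0.002],
], yaw=[0, 0, 0, 0, 0, 0, 0])

```text
clock: 9.9
eef_pos: [488.8, -3.6, 60.2]
eef_rot: [3.141, 0.001, 2.192]
wrist_force: [-7.4, 0.2, 19.1]
finger_gap: 30.7
finger_force: 50.0
```

Seated: it stopped at z 60.2 (expected 60.4) with about 21 N of net push. I'll relieve the small sideways load and press slightly more.

play_rows([
  [-0.0005, 0, -0.0005],
  [-0.001, 0, -0.0005],
  [-0.001, 0, -0.0005],
  [-0.001, 0, -0.0005],
  [-0.001, 0, -0.0005],
  [-0.001, 0, -0.0005],
], yaw=[0, 0, 0, 0, 0, 0])

```text
clock: 10.65
eef_pos: [488.6, -3.6, 60.2]
eef_rot: [3.139, 0.002, 2.192]
wrist_force: [-2.2, 0.5, 20.5]
finger_gap: 30.4
finger_force: 50.0
```

```bash
python3 - <<'E'
from h import *
s=eyes.camera("side"); st=telemetry.read_state(); print(st["eef_pos"],st["wrist_force"],st["moment"])
save(s,"s2.png",(210,150,370,290),4)
E
```

```text
[488.63952697  -3.60307965  60.19146669] [-4.62235069  0.4148157  19.72959877] [-0.09546595  0.8856497  -0.03749136]
```

View pics/s2.png

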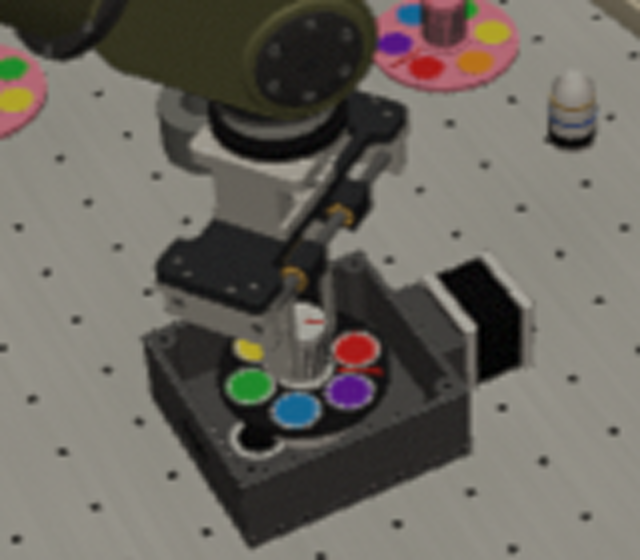

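The picture shows the disc down inside the tub on the hub, with its red line along the keyway and the fingers on the knob only. Height and force both agree with home, so I'm handing it in.

```bash
python3 -c "
from cell import manip; print(manip.sign_off())"
```

```text
the job is handed in; nothing more can be done
None
```

The coloured filter wheel is on the hub with its key in the keyway, and the arm still grips the knob at 50 N and pushes it home with about 22 N; the job is handed in, but the hand-in gave back no verdict.

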